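# Load a tube into the V-groove drilling jig

### The job

Take the aluminium tube from its wooden rest and lay it, without dropping it, in the V-groove of the drilling jig on the open side of the bridge, and let go of it there. Then push it along the groove, under the bridge, until its end is firmly against the steel end stop, and leave it lying there. Leave the other things on the bench where they are.

Things in the scene. Friction and masses are not known exactly. Their poses are not given: they have to be found in the camera images.
- rod_center (a point): Centre of the loose plain aluminium tube: straight, round, 30 mm in diameter, 160 mm long, flat ends that look bored but are solid to the touch, 0.11 to 0.23 kg, both ends alike. x runs along its axis. At the start it lies level in the two notches of the wooden rest, its axis 53 mm above the bench. In the jig's groove it slides with about 1 to 4 N.
- rest: Low wooden rest fixed to the bench, base 150 x 75 x 14 mm; origin at the centre of its underside, x along the tube lying on it, z up. Two notched saddles, 16 mm thick, 55 mm either side of its centre, up to 48 mm high and 48 mm wide; between them 94 mm of the tube is free from both sides. The tube's centre is within 8 mm of the rest's.
- stop (a point): Point on the steel end stop's face that the axis of a tube lying in the groove meets, 51 mm above the bench. x: level along the groove, INTO the stop (the pushing direction); z up; y across. The stop is a plate 60 mm wide, 10 mm thick, its top 25 mm above this point. The groove runs from x = -270 mm (open end) to x = 0. The tube is home with its centre at x = -80 mm.
- bridge (a point): On the lying tube's axis (51 mm above the bench) at the middle of the steel bridge that spans the groove, 42 mm before the stop face; axes as stop. The bridge is 26 mm thick along x, 54 mm wide between its legs, 74 mm over them; its underside is 25 mm and the top of its drill bush 47 mm above this point. The tube can be laid in only behind it (x below -13 mm).
- jig: Drilling jig screwed to the bench, wooden base 310 x 90 x 18 mm; origin on its underside below the groove, 120 mm before the stop face; axes as stop. Its V-groove is 90 degree aluminium angle, raised on a bar: bottom 30 mm and top edges 43 mm above the bench (21 and 8.5 mm below the lying tube's axis), 25 mm wide inside, 31 mm outside, nothing beside it but bridge and stop.
- tape: Bystander: roll of paper tape lying flat, 96 mm across, 25 mm high; origin at the centre of its underside
- offcut: Bystander: short upright offcut of 30 mm tube, 55 mm high; origin at the centre of its underside
- hammer: Bystander: hammer lying on the bench; origin at about the middle of its underside
- jar: Bystander: small glass jar with a steel cap, 60 mm across, 75 mm high; origin at the centre of its underside
- tin: Bystander: metal tin, 90 mm across, 115 mm high; origin at the centre of its underside
- glue: Bystander: white plastic bottle, 56 mm across, 150 mm high; origin at the centre of its underside
- block: Bystander: cork sanding block lying flat, 70 x 110 x 28 mm; origin at the centre of its underside
Things that resemble listed ones, but are neither listed nor needed, are in the scene too. Of the things shaped like the part that bears rod_center, the aluminium one is meant.

How it is judged:
On the way:
1. the tube lies in the groove, let go, its front end still more than 30 mm short of the stop (y of rod_center in the frame of stop between -0.004 and 0.004 m and z of rod_center in the frame of stop between -0.004 and 0.004 m and angle between the x axis of rod_center and the x axis of stop, either way round below 0.05 rad and x of rod_center in the frame of stop between -0.26 and -0.11 m and contact force between rod and the fingers below 0.1 N), for 0.2 s.
At the end, for the whole second after the job is handed in: The tube lies at rest in the V-groove (axis within 4 mm and 0.05 rad of the groove's), its end within 2 mm of the face of the end stop, touched by nothing of the robot (y of rod_center in the frame of stop between -0.004 and 0.004 m and z of rod_center in the frame of stop between -0.004 and 0.004 m and angle between the x axis of rod_center and the x axis of stop, either way round below 0.05 rad and x of rod_center in the frame of stop between -0.082 and -0.078 m and linear speed of rod below 0.01 m/s and contact force between rod and the arm below 0.1 N and contact force between rod and the fingers below 0.1 N).
It fails at once if another thing on the bench is moved more than 40 mm (distance of any of tape, offcut, hammer, jar, tin, glue, block from where it was at the start of the episode above 0.04 m).
It fails at once if the tube is dropped: it moves faster than 0.8 m/s while the fingers do not hold it (linear speed of rod above 0.8 m/s and contact force between rod and the fingers below 0.1 N).
It also fails if it takes over 51 s, if anything falls off the work surface, if the arm or the gripper's body presses on something with over 40 N, if the wrist force passes 120 N, or if a joint passes its speed limit or range.

### The arm

A 7-joint arm with a two-finger parallel gripper is mounted at the origin on the work surface. World frame = base frame: x ahead of the robot, y to its left, z up, the work surface at z = 0. Lengths are in m, angles in rad, forces in N, time in s.
With the tool pointing down it reaches from about 0.425 to 1.025 m from the base axis. Payload 9.4 kg.
Tool frame: the origin (TCP) lies midway between the tips of the shut fingers; the grasp point (between the pads) lies env.grip_point_offset behind it (env.grip_point_offset is the distance from the TCP to the grasp point, in m); z points along the fingers, y is the direction in which the jaws open and shut (so a half turn about z gives the same grasp; the last joint's range is limited). The gripper opens to 93 mm and grips with 3 to 60 N. Pads are 15 mm wide; open, the fingers measure 128 mm over their backs; the gripper's body (75 mm by 188 mm) begins 65 mm behind the grasp point.
Start: joints at [1.228, 0.599, -0.003, 1.599, 0.002, 0.943, -0.08], TCP at [0.19, -0.7, 0.219] pointing down, gripper open.
Joint ranges: [-2.57, 2.57], [-0.35, 1.97], [-1.29, 1.29], [0.11, 2.56], [-1.05, 4.19], [0.11, 1.86], [-2.63, 2.63]. Speed limits (rad/s): [2.22, 2.22, 3.01, 3.01, 3.14, 3.14, 3.14].

### API

Orientations are given as a rotation vector (axis times angle).
In Python, from workcell import env, get_image, camera_params, cut_out, tip_of gives the robot as it stands.
- The arm moves only by the tool apply_moves, never from a script. Its argument "steps" is one flat list of numbers, 7 for each row, row after row: the finger opening in m, from 0 to 0.093, then the shift along the world's x, y, z in m, then the turn, a rotation vector about the world's x, y, z in degrees. A call has 1 to 20 rows; each row shifts and turns the commanded pose from where the row before left it; what a row does not reach is not made up. A row lasts 1/8 s, in which the tool goes at most 62.5 mm and 10.7 degrees, less where a joint would pass 70% of its speed; a pose out of reach is approached as far as the arm can. A call with a gripper value outside its range is refused whole. The fingers move at their own pace and stop on an object; the grip force is fixed at half the most. Time passes only in rows, so rows that do not move let the fingers close. It gives the time, the measured TCP pose, the force and the opening at its end, in the units of the state.
- env.state(): the state, without advancing time (a new reading comes with each control period).
- get_image(name): name is "scene" or "top" or "wrist"; returns the picture (400x640x3 uint8, blue, green, red); there is no depth.
- camera_params(name): a dict with "camera_matrix" (3x3 intrinsics, pixels), "R" (3x3) and "t" (3): a world point X has camera coordinates R X + t. Camera axes: x right, y down, z forward; pixel columns grow to the right and rows downward; lengths in m; the calibration is good to about 2 mm. A picture is of the moment at which its call begins: read the wrist's pose just before it. camera_params takes no time and is no camera call; for the wrist camera it gives the pose at the moment of the call.
- env.job_done(): hands the job in, once; it reports no verdict.
Trained networks look in the newest picture that a camera, given by its name, has taken for a name from the list of things; names that differ only in an ending like _2 or _b are one class to them, and where a whole thing is asked for, a point or a joint stands for the part that bears it (a point fixed in the world has none). Each returns a list of dicts, best first, with "conf" (0 to 1); they miss things now and then, are a little off and sometimes report something else, mostly with a low value. They report only what shows in the picture. A call takes as long as a camera call. They do not tell look-alikes from the thing itself.
- cut_out(label, camera): "mask" (400x640 bool, what is visible of it) and "extent" ([left, top, right, bottom] in pixels, round what is visible of it).
- tip_of(label, camera): "position" ([column, row] in pixels: a listed point, or the origin of a listed thing).
The state is a dict: "t": time; "joint_positions": joint angles; "qd": joint speeds; "effort": joint torques, N m; "tcp_pos": TCP position; "tool_rot": TCP orientation; "ft_force": force on the tool from outside, world axes, zero at the start; "moment": the same for the moment, N m; "grip_width": finger opening in m.
Only numpy, scipy, OpenCV 4.12 (cv2) and the standard library are available. Lean on these libraries where they do the work, as an engineer would, in place of code of your own. Each camera call takes 0.05 s, during which the arm holds its last target.

## Working session

There is one attempt and no reset: what is moved stays moved. The work goes in short steps, Python scripts to look and compute and a tool call to move; the robot and the scene stay as the last step left them, time stands still between calls to the robot, and variables do not carry over. Pictures are saved under pics/ and viewed, and the job is handed in when it is done.

Besides the shell and the picture viewer there is one more tool, called after ">>>" as name(argument=value, ...) on one line, values as JSON. apply_moves: Moves the arm, as the interface text tells. Its arguments: {"type":"object","properties":{"steps":{"type":"array"}},"required":["steps"]}

```bash
mkdir -p pics; ls
python3 - <<'E'
from workcell import env,get_image,camera_params,cut_out,tip_of
import cv2
s=env.state();print(s['t'],s['tcp_pos'],s['tool_rot'],s['grip_width'],env.grip_point_offset)
for c in ['scene','top']:
    im=get_image(c);cv2.imwrite(f'pics/{c}0.png',im)
    p=camera_params(c);print(c,p)
    for l in ['rod_center','stop','bridge','rest','jig']:
        print(l,[(r['conf'],r['position']) for r in tip_of(l,c)])
E
```

```text
pics
0.0 [ 0.19028647 -0.6990799   0.21777168] [-3.11239718e+00 -4.16200378e-01  5.44948465e-04] 0.09304932633199149 0.0188
scene {'camera_matrix': array([[496.25127229,   0.        , 318.71472569],
       [  0.        , 496.25127229, 204.80860194],
       [  0.        ,   0.        ,   1.        ]]), 'R': array([[ 0.88752642,  0.4603468 , -0.01943381],
       [ 0.2473439 , -0.5116042 , -0.82285001],
       [-0.38873879,  0.72549429, -0.56792622]]), 't': array([-0.49504688, -0.06567418,  1.76920811])}
rod_center [(0.92, [249.3, 268.6]), (0.67, [193.1, 252.8]), (0.59, [162.9, 305.7]), (0.59, [293.8, 179.5])]
stop [(0.65, [252.0, 288.4]), (0.6, [363.4, 176.5])]
bridge [(0.66, [355.4, 185.0])]
rest [(0.61, [250.4, 282.4])]
jig [(0.61, [338.9, 206.0])]
top {'camera_matrix': array([[448.0217409 ,   0.        , 322.8420142 ],
       [  0.        , 448.0217409 , 203.90736207],
       [  0.        ,   0.        ,   1.        ]]), 'R': array([[-0.01895507, -0.99967758, -0.01689516],
       [-0.98694896,  0.02141112, -0.15960359],
       [ 0.15991388,  0.01364936, -0.9870366 ]]), 't': array([0.03339993, 0.54399598, 1.67725251])}
rod_center [(0.82, [406.8, 270.4]), (0.7, [457.5, 246.6]), (0.66, [282.6, 251.9]), (0.58, [410.1, 211.8])]
stop [(0.87, [262.5, 191.2]), (0.52, [409.9, 210.8])]
bridge [(0.78, [273.2, 194.2])]
rest [(0.71, [415.4, 161.2]), (0.62, [408.2, 210.4])]
jig [(0.57, [296.0, 199.1])]
```

View pics/scene0.png

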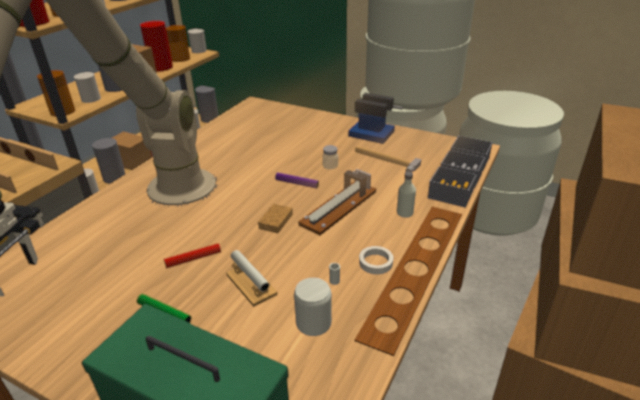

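View pics/top0.png

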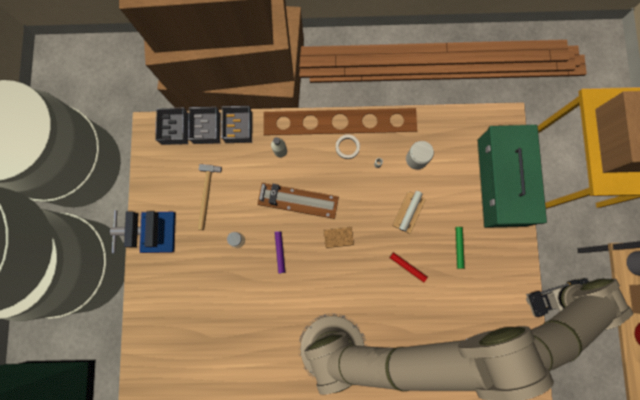

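Candidates in the top picture for the tube: silver on the wooden rest (410,211), red (408,267), green (460,247) and purple (280,252). The silver one on the rest is the aluminium tube. Next: a close crop and rough positions.

```bash
cat > h.py <<'E'
import numpy as np,cv2
from workcell import env,get_image,camera_params,cut_out,tip_of
def ray(p,uv):
    K=p['camera_matrix'];d=p['R'].T@np.linalg.inv(K)@np.array([uv[0],uv[1],1.]);c=-p['R'].T@p['t'];return c,d
def onz(p,uv,z):
    c,d=ray(p,uv);return c+d*(z-c[2])/d[2]
def proj(p,X):
    q=p['R']@np.asarray(X,float)+p['t'];q=p['camera_matrix']@q;return q[:2]/q[2]
E
python3 - <<'E'
from h import *
t=get_image('top');p=camera_params('top')
a=t[170:250,240:450];cv2.imwrite('pics/c1.png',cv2.resize(a,None,fx=3.8,fy=3.8,interpolation=cv2.INTER_CUBIC))
print('rod',onz(p,(410,211.5),.053),'stop',onz(p,(262.5,191.2),.051),'bridge',onz(p,(273.2,194.2),.051))
for r in cut_out('rod_center','top'):
    m=r['mask'];ys,xs=np.nonzero(m);print(r['conf'],r['extent'],xs.mean(),ys.mean(),m.sum(), t[m].mean(0))
for l in ['tape','offcut','tin','glue','block','jar','hammer']:
    for r in tip_of(l,'top')[:2]: print(l,r['conf'],r['position'],onz(p,r['position'],0).round(3))
E
```

```text
rod [ 0.50671008 -0.30825979  0.053     ] stop [0.5980499  0.25375296 0.051     ] bridge [0.58538709 0.21247088 0.051     ]
0.91 [453.5, 225.3, 462.9, 271.0] 459.0529411764706 246.6794117647059 340 [ 56.79117647 116.53529412  61.60882353]
0.71 [388.5, 254.3, 426.7, 281.8] 407.0407523510972 266.0564263322884 319 [ 29.42946708  38.59874608 148.68965517]
0.63 [275.2, 229.7, 283.2, 273.5] 279.332298136646 251.527950310559 322 [99.8757764  53.39751553 97.70496894]
offcut 0.56 [375.7, 164.2] [ 0.708 -0.191  0.   ]
offcut 0.43 [295.9, 200.3] [0.568 0.129 0.   ]
tin 0.9 [417.3, 157.0] [ 0.733 -0.358  0.   ]
glue 0.83 [278.2, 149.4] [0.778 0.199 0.   ]
block 0.77 [335.8, 237.9] [ 0.417 -0.025  0.   ]
jar 0.71 [235.5, 237.8] [0.425 0.367 0.   ]
jar 0.3 [408.1, 213.0] [ 0.508 -0.31   0.   ]
hammer 0.96 [203.3, 195.1] [0.597 0.497 0.   ]
```

View pics/c1.png

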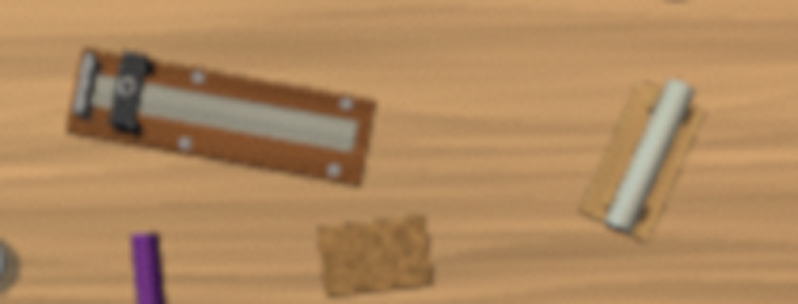

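Run:
```python
from h import *
from scipy.spatial.transform import Rotation as R
p=camera_params('top');f=lambda u,v:(240+u/3.8,170+v/3.8)
a=onz(p,f(680,82),.06);b=onz(p,f(622,222),.06);print(a,b,np.linalg.norm(a-b),np.degrees(np.arctan2(*(a-b)[1::-1])))
a=onz(p,f(92,90),.043);b=onz(p,f(356,135),.043);print(a,b,np.linalg.norm(a-b),np.degrees(np.arctan2(*(a-b)[1::-1])))
s=env.state();print(R.from_rotvec(s['tool_rot']).as_matrix().round(3),s['t'])
im=get_image('wrist');cv2.imwrite('pics/w0.png',im);w=camera_params('wrist');c=-w['R'].T@w['t'];print(c-s['tcp_pos'],w['R'].round(2),w['camera_matrix'])
```

```text
[ 0.58158179 -0.34477395  0.06      ] [ 0.44200153 -0.28010801  0.06      ] 0.15383216311860307 -24.857751748743006
[0.58967825 0.24830365 0.043     ] [ 0.53752089 -0.01915799  0.043     ] 0.27249975482036204 78.96530684349746
[[ 0.965  0.263 -0.   ]
 [ 0.263 -0.965  0.   ]
 [-0.    -0.    -1.   ]] 1.05
[0.07309652 0.02014939 0.16535178] [[ 0.26 -0.96 -0.  ]
 [-0.93 -0.25  0.27]
 [-0.26 -0.07 -0.96]] [[351.54121003   0.         322.10428459]
 [  0.         351.54121003 199.9897352 ]
 [  0.           0.           1.        ]]
```

>>> apply_moves(steps=[0.093, 0.032, 0.039, 0.005, 0, 0, -4, 0.093, 0.032, 0.039, 0.005, 0, 0, -4, 0.093, 0.032, 0.039, 0.005, 0, 0, -4, 0.093, 0.032, 0.039, 0.005, 0, 0, -4, 0.093, 0.032, 0.039, 0.005, 0, 0, -4, 0.093, 0.032, 0.039, 0.005, 0, 0, -4, 0.093, 0.032, 0.039, 0, 0, 0, -4, 0.093, 0.032, 0.039, 0, 0, 0, -4, 0.093, 0.032, 0.039, 0, 0, 0, -4, 0.093, 0.032, 0.039, 0, 0, 0, -4, 0.093, 0, 0, 0, 0, 0, 0, 0.093, 0, 0, 0, 0, 0, 0])

```text
t: 2.6
tcp_pos: [0.5101, -0.3099, 0.2486]
tool_rot: [3.068, -0.673, -0.0]
ft_force: [-0.9, 0.3, -0.5]
grip_width: 0.0929
```

Run:
```python
from h import *
s=env.state();print(s['t'],s['tcp_pos'],s['joint_positions'])
w=camera_params('wrist');im=get_image('wrist');cv2.imwrite('pics/w1.png',im)
for l in ['rod_center','rest']:
  for r in tip_of(l,'wrist')[:2]: print(l,r['conf'],r['position'],onz(w,r['position'],.053 if l!='rest' else 0))
for r in cut_out('rod_center','wrist')[:2]:
    m=r['mask'];print(r['conf'],r['extent'],cv2.minAreaRect(np.argwhere(m)[:,::-1].astype(np.float32)))
```

```text
2.6 [ 0.5101057  -0.30990793  0.2486427 ] [ 0.34573748  0.41383123  0.1479024   1.87620288 -0.07769974  0.85720942
 -1.47015101]
rod_center 0.72 [319.1, 178.3] [ 0.51029301 -0.30533946  0.053     ]
rod_center 0.69 [512.5, 215.1] [ 0.38623322 -0.47784274  0.053     ]
rest 0.59 [324.0, 166.0] [ 0.51132399 -0.31175686  0.        ]
0.95 [482.8, 148.7, 544.4, 272.5] ((514.088134765625, 210.28338623046875), (129.56185913085938, 28.41585922241211), 72.73419189453125)
0.69 [321.6, 295.0, 354.0, 303.7] ((338.0, 301.0), (6.0, 32.0), 90.0)
```

View pics/w1.png

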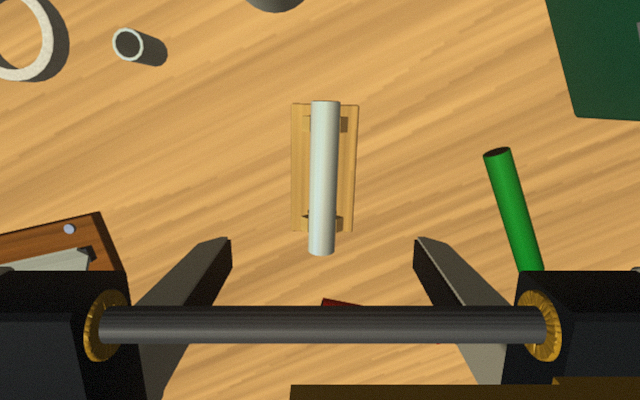

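The wrist picture shows the silver tube from (325,100) to (321,254), roughly along the image's vertical. I'll segment it to get its axis.

Run:
```python
from h import *
w=camera_params('wrist');im=cv2.imread('pics/w1.png')
hsv=cv2.cvtColor(im,cv2.COLOR_BGR2HSV)
m=((hsv[...,1]<60)&(hsv[...,2]>90)).astype(np.uint8)
m[:80]=0;m[262:]=0;m[:,:290]=0;m[:,:][:,362:]=0
n,l,st,_=cv2.connectedComponentsWithStats(m);k=1+st[1:,4].argmax();print(st[k])
m=l==k
rows=np.arange(112,245);c=[];wd=[]
for r in rows:
    x=np.nonzero(m[r])[0];c.append((x[0]+x[-1])/2);wd.append(x[-1]-x[0]+1)
f=np.polyfit(rows,c,1);print(f,np.std(np.polyval(f,rows)-c),wd[::20])
ys=np.nonzero(m)[0]
A=onz(w,(np.polyval(f,110),110),.053);B=onz(w,(np.polyval(f,245),245),.053)
d=(A-B)/np.linalg.norm(A-B);print('yaw',np.degrees(np.arctan2(d[1],d[0])))
# far end: top of end face edge visible at z .068 ; near end bottom
top=ys.min()-.5;bot=ys.max()+.5;print(top,bot)
for zt in (.053,.06,.068):
  P=onz(w,(np.polyval(f,top),top),zt);Q=onz(w,(np.polyval(f,bot),bot),zt);print(zt,P,Q,np.linalg.norm(P-Q),(P+Q)/2)
print('cam',-w['R'].T@w['t'])
```

```text
[ 308  101   31  155 3893]
[-3.49083360e-02  3.28337744e+02] 0.21777774274306075 [np.int64(28), np.int64(27), np.int64(27), np.int64(26), np.int64(25), np.int64(25), np.int64(24)]
yaw -26.849349048827182
100.5 255.5
0.053 [ 0.57845358 -0.34461539  0.053     ] [ 0.42993546 -0.26943286  0.053     ] 0.16646334244691688 [ 0.50419452 -0.30702413  0.053     ]
0.06 [ 0.5784502  -0.34455893  0.06      ] [ 0.43281122 -0.27083388  0.06      ] 0.16323631742364522 [ 0.50563071 -0.3076964   0.06      ]
0.068 [ 0.57844633 -0.3444944   0.068     ] [ 0.4360978  -0.27243503  0.068     ] 0.15954828882562044 [ 0.50727207 -0.30846472  0.068     ]
cam [ 0.57827897 -0.34170287  0.41408905]
```

>>> apply_moves(steps=[0.093, -0.003, 0.0014, -0.04, 0, 0, -2.1, 0.093, 0, 0, -0.05, 0, 0, 0, 0.093, 0, 0, -0.05, 0, 0, 0, 0.093, 0, 0, -0.04, 0, 0, 0, 0.093, 0, 0, -0.02, 0, 0, 0, 0.093, 0, 0, -0.001, 0, 0, 0, 0.093, 0, 0, 0, 0, 0, 0])

```text
t: 3.68
tcp_pos: [0.5075, -0.3089, 0.0484]
tool_rot: [3.055, -0.731, 0.001]
ft_force: [-0.0, -0.7, 0.8]
grip_width: 0.0928
```

Run:
```python
from h import *
s=env.state();print(s['t'],s['tcp_pos'],s['ft_force'])
im=get_image('wrist');cv2.imwrite('pics/w2.png',im)
```

```text
3.675 [ 0.50747719 -0.308942    0.04835265] [-0.00123836 -0.74267624  0.77495752]
```

View pics/w2.png

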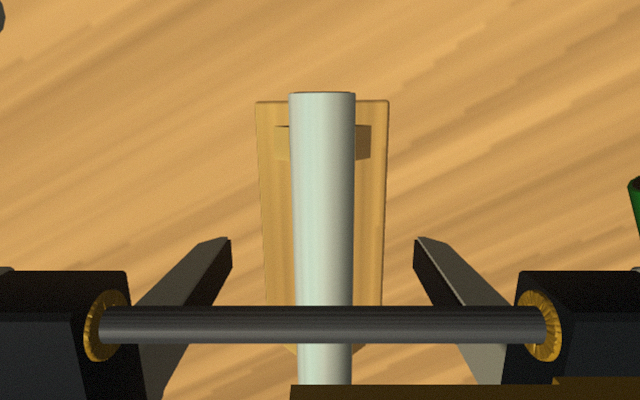

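The tube at column 322 runs straight up the picture, midway between the fingertips (231 and 414), so the jaws are centred. Next I close and lift.

>>> apply_moves(steps=[0.02, 0, 0, 0, 0, 0, 0, 0.02, 0, 0, 0, 0, 0, 0, 0.02, 0, 0, 0, 0, 0, 0, 0.02, 0, 0, 0, 0, 0, 0, 0.02, 0, 0, 0, 0, 0, 0, 0.02, 0, 0, 0, 0, 0, 0])

```text
t: 4.47
tcp_pos: [0.5074, -0.3081, 0.0476]
tool_rot: [3.056, -0.73, -0.0]
ft_force: [-0.4, 0.7, 0.9]
grip_width: 0.0375
```

>>> apply_moves(steps=[0.02, 0, 0, 0, 0, 0, 0, 0.02, 0, 0, 0, 0, 0, 0, 0.02, 0, 0, 0, 0, 0, 0])

```text
t: 4.85
tcp_pos: [0.5069, -0.3091, 0.0476]
tool_rot: [3.054, -0.731, -0.0]
ft_force: [-2.5, -5.3, 0.6]
grip_width: 0.0296
```

>>> apply_moves(steps=[0.02, 0, 0, 0.01, 0, 0, 0, 0.02, 0, 0, 0.02, 0, 0, 0, 0.02, 0, 0, 0.03, 0, 0, 0, 0.02, 0, 0, 0.03, 0, 0, 0, 0.02, 0, 0, 0.03, 0, 0, 0])

```text
t: 5.48
tcp_pos: [0.5076, -0.3072, 0.169]
tool_rot: [-3.055, 0.728, -0.0]
ft_force: [-0.5, 0.7, -1.8]
grip_width: 0.0296
```

Run:
```python
from h import *
s=env.state();print(s['t'],s['tcp_pos'],s['ft_force'],s['grip_width'])
im=get_image('scene');cv2.imwrite('pics/s2.png',im)
```

```text
5.475 [ 0.5076457  -0.30718852  0.1690061 ] [-0.47318951  0.69275613 -1.7538385 ] 0.029556594320706356
```

View pics/s2.png

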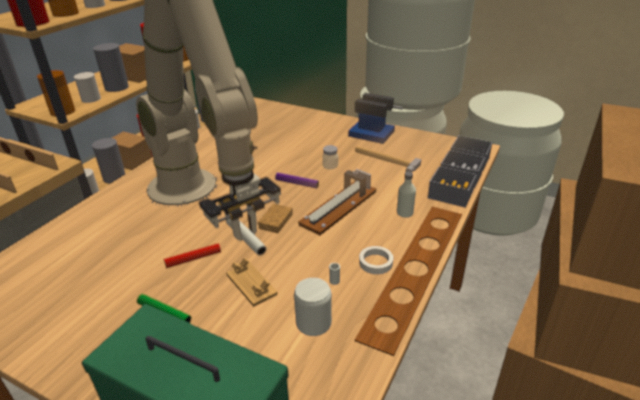

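The tube hangs level in the fingers at (250,237), and the rest at (250,282) is empty. Next I carry it to the jig, turning it +106°.

>>> apply_moves(steps=[0.02, 0.0047, 0.0346, 0.012, 0, 0, 9.6, 0.02, 0.0047, 0.0346, 0.012, 0, 0, 9.6, 0.02, 0.0047, 0.0346, 0.012, 0, 0, 9.6, 0.02, 0.0047, 0.0346, 0.012, 0, 0, 9.6, 0.02, 0.0047, 0.0346, 0.012, 0, 0, 9.6, 0.02, 0.0047, 0.0346, 0.012, 0, 0, 9.6, 0.02, 0.0047, 0.0346, 0.012, 0, 0, 9.6, 0.02, 0.0047, 0.0346, 0.012, 0, 0, 9.6, 0.02, 0.0047, 0.0346, 0.012, 0, 0, 9.6, 0.02, 0.0047, 0.0346, 0.012, 0, 0, 9.6, 0.02, 0.0047, 0.0346, 0.012, 0, 0, 9.6, 0.02, 0, 0, 0, 0, 0, 0, 0.02, 0, 0, 0, 0, 0, 0])

```text
t: 7.15
tcp_pos: [0.5586, 0.0721, 0.2993]
tool_rot: [-2.43, -1.991, 0.001]
ft_force: [0.2, 0.1, -1.1]
grip_width: 0.0293
```

Run:
```python
from h import *
s=env.state();print(s['t'],s['tcp_pos'],s['tool_rot'],s['ft_force'],s['grip_width'],s['joint_positions'])
w=camera_params('wrist');im=get_image('wrist');cv2.imwrite('pics/w3.png',im)
for l,z in [('stop',.051),('bridge',.051),('jig',0)]:
  for r in tip_of(l,'wrist')[:2]: print(l,r['conf'],r['position'],onz(w,r['position'],z))
t=get_image('top');cv2.imwrite('pics/t3.png',t)
```

```text
7.15 [0.55863715 0.07207435 0.29928194] [-2.42992185e+00 -1.99108178e+00  1.49317763e-03] [ 0.22683648  0.11231788 -1.12359001] 0.029268364233886655 [ 0.0676056   0.34339074 -0.39839415  1.86110582  0.1594183   0.96904118
 -0.59849795]
stop 0.27 [238.0, 250.3] [ 0.4337339 -0.0115017  0.051    ]
bridge 0.78 [312.4, 38.3] [0.57715672 0.21289226 0.051     ]
```

View pics/w3.png

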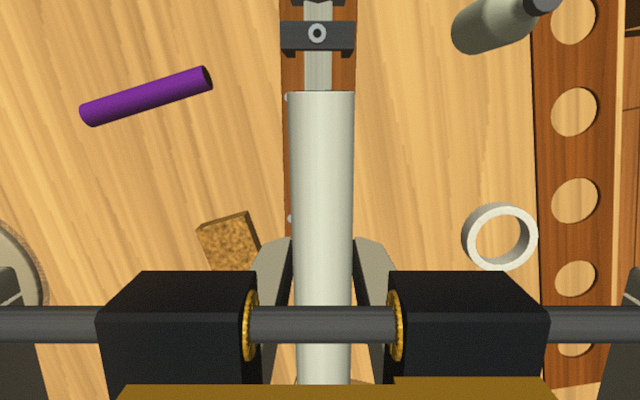

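The bridge's bush is at (317,33), the groove is visible at (318,70), and the tube is held in line. I'll move forward and sideways so the stop and groove show past the tube.

>>> apply_moves(steps=[0.02, -0.02, 0.027, 0, 0, 0, 0, 0.02, -0.02, 0.027, 0, 0, 0, 0, 0.02, -0.02, 0.027, 0, 0, 0, 0, 0.02, 0, 0, 0, 0, 0, 0, 0.02, 0, 0, 0, 0, 0, 0])

```text
t: 8.02
tcp_pos: [0.4996, 0.1527, 0.2996]
tool_rot: [2.429, 1.991, -0.0]
ft_force: [-0.0, -0.5, -1.7]
grip_width: 0.0293
```

Run:
```python
from h import *
s=env.state();print(s['t'],s['tcp_pos'],s['tool_rot'])
w=camera_params('wrist');im=get_image('wrist');cv2.imwrite('pics/w4.png',im)
np.savez('w4.npz',**w)
for l,z in [('stop',.051),('bridge',.051),('jig',0)]:
  for r in tip_of(l,'wrist')[:2]: print(l,r['conf'],r['position'],onz(w,r['position'],z))
cv2.imwrite('pics/w4c.png',cv2.resize(im[0:290,330:490],None,fx=2.06,fy=2.06,interpolation=cv2.INTER_CUBIC))
```

```text
8.025 [0.49955858 0.15266986 0.29960008] [ 2.42934043e+00  1.99118004e+00 -1.86635287e-04]
stop 0.7 [386.5, 65.9] [0.59287047 0.24999937 0.051     ]
bridge 0.85 [381.3, 104.0] [0.58106829 0.21093963 0.051     ]
jig 0.75 [371.9, 164.5] [0.56503263 0.13435234 0.        ]
```

View pics/w4.png

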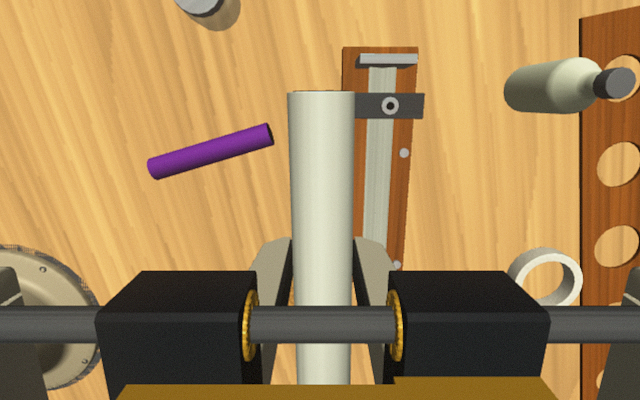

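View pics/w4c.png

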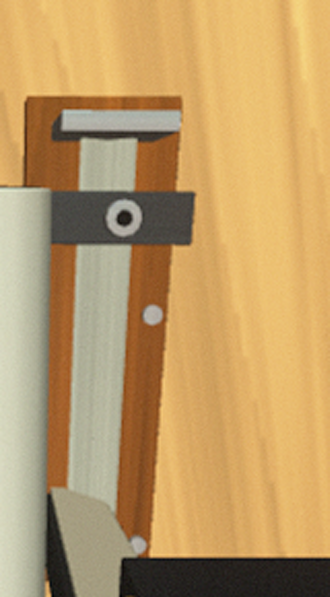

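The stop's top edge is at (360–417, 63), the bush at (390,105), and the groove between columns 368–397 (row 68) and 363–386 (row 233). Next I fit the groove edges and pose.

Run:
```python
from h import *
w=dict(np.load('w4.npz'));im=cv2.imread('pics/w4.png');hsv=cv2.cvtColor(im,cv2.COLOR_BGR2HSV)
L=[];Rr=[]
for r in list(range(72,92))+list(range(122,232)):
    x=np.nonzero((hsv[r,358:405,1]<75)&(hsv[r,358:405,2]>80))[0]+358
    if len(x)<15: continue
    # largest run
    g=max(np.split(x,np.nonzero(np.diff(x)>1)[0]+1),key=len)
    L.append(onz(w,(g[0]-.5,r),.043));Rr.append(onz(w,(g[-1]+.5,r),.043))
L=np.array(L);Rr=np.array(Rr)
def line(P):
    f=np.polyfit(P[:,1],P[:,0],1);res=P[:,0]-np.polyval(f,P[:,1]);k=abs(res)<2*res.std()+1e-4;f=np.polyfit(P[k,1],P[k,0],1);return f,res.std()
(fl,a),(fr,b)=line(L),line(Rr);print(len(L),fl,a,fr,b)
for f in (fl,fr): print('yaw',90-np.degrees(np.arctan(f[0])))
fm=(fl+fr)/2;yaw=np.pi/2-np.arctan(fm[0]);print('width',abs(np.polyval(fl,.15)-np.polyval(fr,.15))*np.sin(yaw),np.degrees(yaw))
u=np.array([np.cos(yaw),np.sin(yaw)]);n=np.array([-u[1],u[0]]);o=np.array([np.polyval(fm,.25),.25])
def rep(name,uv,z):
    P=onz(w,uv,z);q=P[:2]-o;print(name,P.round(4),'along',round(q@u,4),'lat',round(q@n,4))
rep('bush',(390.3,105.3),.098)
rep('stop near edge L',(330+62/2.06,131/2.06),.076);rep('R',(330+181/2.06,131/2.06),.076)
rep('far L',(330+62/2.06,111/2.06),.076);rep('far R',(330+181/2.06,111/2.06),.076)
for k in (-.08,-.18): print(k, o, )
p=camera_params('top');print(proj(p,[*(o-.0*u),.051]))
print('center for a=0 point',o,u)
# tube in hand
T=[]
for r in range(100,235):
    x=np.nonzero((hsv[r,270:358,1]<75)&(hsv[r,270:358,2]>80))[0]+270
    g=max(np.split(x,np.nonzero(np.diff(x)>2)[0]+1),key=len)
    T.append(((g[0]+g[-1])/2,r,len(g)))
T=np.array(T);f=np.polyfit(T[:,1],T[:,0],1);print(f,T[::30])
A=onz(w,(np.polyval(f,100),100),.3046);B=onz(w,(np.polyval(f,230),230),.3046);d=A-B;print('tube yaw',np.degrees(np.arctan2(d[1],d[0])));print(A,B)
t=np.array([0.49956,0.15267]);d=d[:2]/np.linalg.norm(d[:2]);print('lat of tcp from tube axis',np.array([-d[1],d[0]])@(t-A[:2]))
print('tip end',onz(w,(np.polyval(f,92),92),.3196),onz(w,(np.polyval(f,92),92),.3046))
```

```text
130 [0.20500832 0.52296754] 0.00035183880777709824 [0.20503729 0.55405836] 0.00035466275569273956
yaw 78.41441634222521
yaw 78.41282322912103
width 0.030461538289168786 78.41361978340267
bush [0.5823 0.2097 0.098 ] along -0.041 lat -0.0008
stop near edge L [0.5617 0.2562 0.076 ] along 0.0004 lat 0.0288
R [0.6204 0.2444 0.076 ] along 0.0007 lat -0.0311
far L [0.5632 0.2654 0.076 ] along 0.0098 lat 0.0291
far R [0.6216 0.2537 0.076 ] along 0.0101 lat -0.0304
-0.08 [0.58976865 0.25      ]
-0.18 [0.58976865 0.25      ]
[263.46727053 193.29219357]
center for a=0 point [0.58976865 0.25      ] [0.20084506 0.97962302]
[7.21149156e-03 3.19980866e+02] [[321.  100.   67. ]
 [321.  130.   65. ]
 [321.  160.   63. ]
 [321.5 190.   62. ]
 [322.  220.   61. ]]
tube yaw 79.05146685845705
[0.51490774 0.22737061 0.3046    ] [0.50338671 0.16781445 0.3046    ]
lat of tcp from tube axis 0.0008807123327068884
tip end [0.51551419 0.2302768  0.3196    ] [0.51554517 0.23066571 0.3046    ]
```

The numbers agree: groove width 30.5 mm (31 given), bush at −41 mm (−42), stop 60 mm wide and 10 mm thick, and its face at (0.590,0.250). The yaw is 78.4°. Now to the laying position above x = −180 mm.

>>> apply_moves(steps=[0.02, 0.018, -0.026, 0, 0, 0, -0.2, 0.02, 0.018, -0.026, -0.02, 0, 0, -0.2, 0.02, 0.0174, -0.0267, -0.04, 0, 0, -0.2, 0.02, 0, 0, -0.05, 0, 0, 0, 0.02, 0, 0, -0.05, 0, 0, 0, 0.02, 0, 0, -0.04, 0, 0, 0, 0.02, 0, 0, 0, 0, 0, 0, 0.02, 0, 0, 0, 0, 0, 0])

```text
t: 9.22
tcp_pos: [0.5534, 0.0748, 0.1007]
tool_rot: [2.439, 1.979, 0.002]
ft_force: [0.2, 1.0, -1.3]
grip_width: 0.0293
```

Run:
```python
from h import *
s=env.state();print(s['t'],s['tcp_pos'],s['tool_rot'],s['ft_force'])
w=camera_params('wrist');im=get_image('wrist');cv2.imwrite('pics/w5.png',im)
u=np.array([0.20084506,0.97962302]);n=np.array([-u[1],u[0]]);o=np.array([0.58976865,.25]);q=s['tcp_pos'][:2]-o;print(q@u,q@n)
P=o-.12*u;print(proj(w,[*(o-.08*u),.043]),proj(w,[*(o-.03*u),.043]))
im=get_image('scene');cv2.imwrite('pics/s5.png',cv2.resize(im[130:270,230:430],None,fx=4,fy=4,interpolation=cv2.INTER_CUBIC))
```

```text
9.225 [0.55337752 0.07476907 0.10071582] [2.43917945e+00 1.97900787e+00 1.51971300e-03] [ 0.18353133  0.97625265 -1.27311807]
-0.17896923547214988 0.000455322618572911
[320.14216279  60.86271908] [319.52906427 -35.44830485]
```

View pics/w5.png

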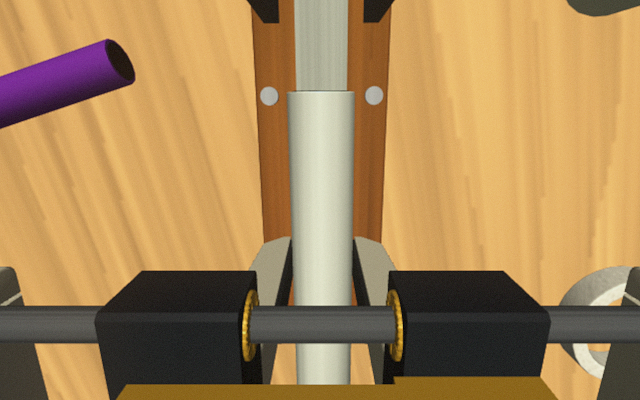

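View pics/s5.png

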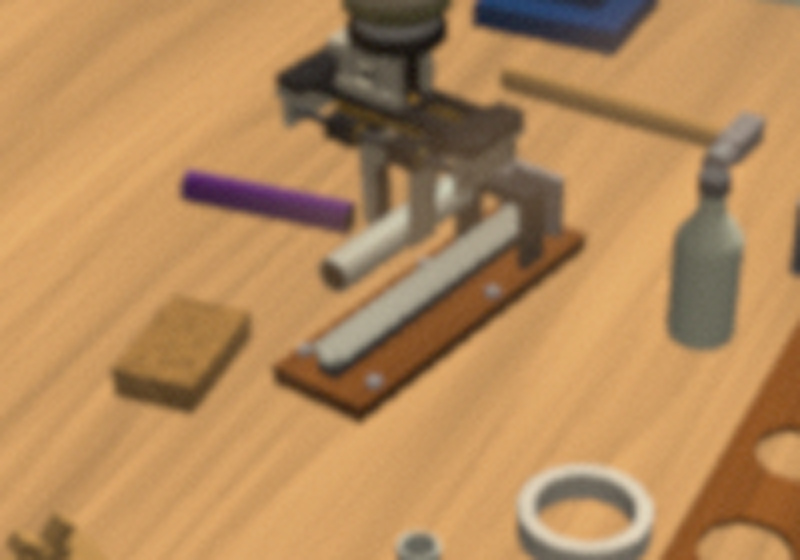

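The tube (column 321) is centred over the groove (columns 296–347). Next I lower it, watching the force.

>>> apply_moves(steps=[0.02, 0, 0, -0.02, 0, 0, 0, 0.02, 0, 0, -0.02, 0, 0, 0, 0.02, 0, 0, -0.01, 0, 0, 0, 0.02, 0, 0, -0.002, 0, 0, 0, 0.02, 0, 0, 0, 0, 0, 0, 0.02, 0, 0, 0, 0, 0, 0])

```text
t: 10.07
tcp_pos: [0.5529, 0.0748, 0.0483]
tool_rot: [2.439, 1.979, 0.001]
ft_force: [0.8, -0.9, -1.9]
grip_width: 0.029
```

>>> apply_moves(steps=[0.02, 0, 0, -0.002, 0, 0, 0, 0.02, 0, 0, 0, 0, 0, 0, 0.02, 0, 0, 0, 0, 0, 0])

```text
t: 10.45
tcp_pos: [0.553, 0.0748, 0.0458]
tool_rot: [2.439, 1.979, 0.001]
ft_force: [2.1, -0.3, -0.1]
grip_width: 0.029
```

>>> apply_moves(steps=[0.02, 0.0004, 0, -0.0006, 0, 0, 0, 0.02, 0, 0, 0, 0, 0, 0, 0.02, 0, 0, 0, 0, 0, 0])

```text
t: 10.82
tcp_pos: [0.5532, 0.0748, 0.0455]
tool_rot: [2.439, 1.979, 0.001]
ft_force: [-0.4, -0.5, 7.6]
grip_width: 0.0289
```

7.6 N upward and no side force, so the tube is seated. I open the fingers, wait, then raise.

>>> apply_moves(steps=[0.06, 0, 0, 0, 0, 0, 0, 0.06, 0, 0, 0, 0, 0, 0, 0.06, 0, 0, 0, 0, 0, 0, 0.06, 0, 0, 0, 0, 0, 0, 0.06, 0, 0, 0, 0, 0, 0])

```text
t: 11.45
tcp_pos: [0.5529, 0.0747, 0.0449]
tool_rot: [-2.439, -1.98, 0.0]
ft_force: [0.5, 0.1, -0.4]
grip_width: 0.0598
```

>>> apply_moves(steps=[0.06, 0, 0, 0.02, 0, 0, 0, 0.06, 0, 0, 0.04, 0, 0, 0, 0.06, -0.006, -0.03, 0.04, 0, 0, 0, 0.06, -0.012, -0.06, 0.02, 0, 0, 0, 0.06, 0, 0, 0, 0, 0, 0])

```text
t: 12.08
tcp_pos: [0.5348, -0.0189, 0.1658]
tool_rot: [2.445, 1.969, -0.001]
ft_force: [0.7, 0.2, -0.7]
grip_width: 0.06
```

Run:
```python
from h import *
s=env.state();print(s['t'],s['tcp_pos'],s['tool_rot'],s['ft_force'],s['grip_width'])
w=camera_params('wrist');np.savez('w6.npz',**w);im=get_image('wrist');cv2.imwrite('pics/w6.png',im)
im=get_image('scene');cv2.imwrite('pics/s6.png',cv2.resize(im[130:270,230:430],None,fx=4,fy=4,interpolation=cv2.INTER_CUBIC))
```

```text
12.075 [ 0.5348055  -0.01888549  0.16576603] [ 2.44454323e+00  1.96869922e+00 -8.76516337e-04] [ 0.71742561  0.20439966 -0.69717531] 0.060031107973384665
```

View pics/w6.png

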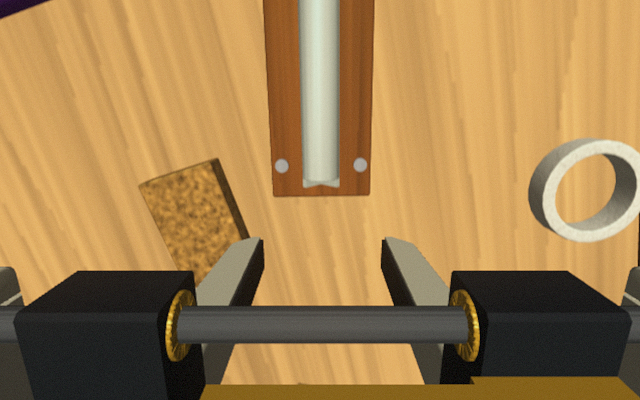

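View pics/s6.png

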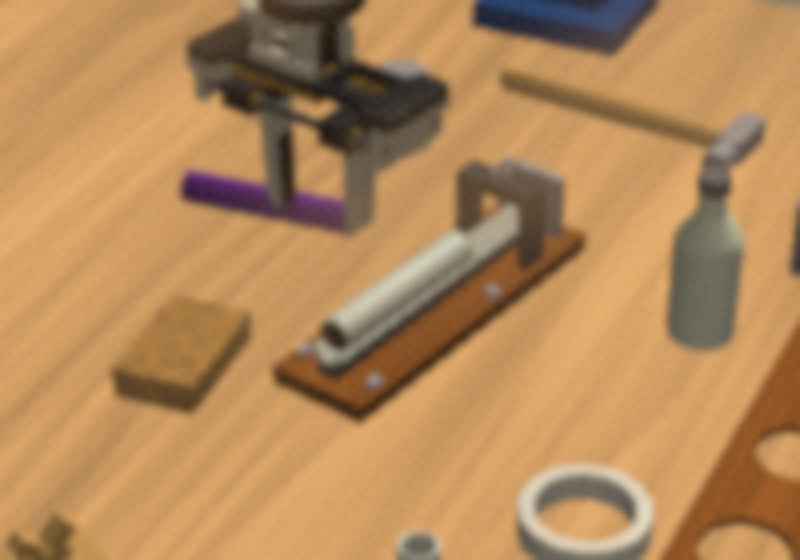

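Scene crop: the tube lies in the groove from (335,330) to (470,245), let go, well short of the bridge, with the gripper clear. Next I shut the fingers behind its rear end and lower them to push height.

>>> apply_moves(steps=[0.0, -0.003, -0.0147, 0, 0, 0, 0.7, 0.0, 0, 0, -0.02, 0, 0, 0, 0.0, 0, 0, -0.03, 0, 0, 0, 0.0, 0, 0, -0.03, 0, 0, 0, 0.0, 0, 0, -0.02, 0, 0, 0, 0.0, 0, 0, -0.01, 0, 0, 0, 0.0, 0, 0, -0.0077, 0, 0, 0, 0.0, 0, 0, 0, 0, 0, 0])

```text
t: 13.18
tcp_pos: [0.5322, -0.028, 0.0466]
tool_rot: [-2.426, -1.995, 0.001]
ft_force: [-0.1, 0.1, 1.0]
grip_width: 0.0003
```

```bash
cat >> h.py <<'E'
u=np.array([0.20084506,0.97962302]);n=np.array([-u[1],u[0]]);o=np.array([0.58976865,.25])
def st():
    s=env.state();q=s['tcp_pos'][:2]-o;f=s['ft_force'];print(s['t'],'along',round(q@u,4),'lat',round(q@n,4),'z',s['tcp_pos'][2].round(4),'F',(f[:2]@u).round(2),(f[:2]@n).round(2),f[2].round(2),s['grip_width'])
E
python3 - <<'E'
from h import *
st()
im=get_image('scene');cv2.imwrite('pics/s7.png',cv2.resize(im[130:270,230:430],None,fx=4,fy=4,interpolation=cv2.INTER_CUBIC))
E
```

```text
13.175 along -0.2839 lat 0.0005 z 0.0466 F 0.03 0.12 0.95 0.00025169226929951875
```

View pics/s7.png

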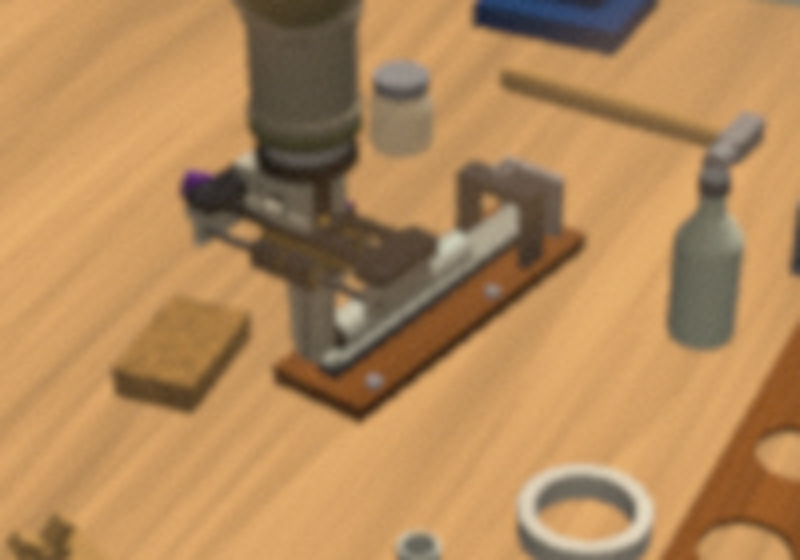

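The shut fingers stand over the open end of the groove, just behind the tube's rear end at (330,330). Now the slow push.

>>> apply_moves(steps=[0, 0.0016, 0.0078, 0.002, 0, 0, 0, 0, 0.0016, 0.0078, 0, 0, 0, 0, 0, 0.0016, 0.0078, 0, 0, 0, 0, 0, 0.0016, 0.0078, 0, 0, 0, 0, 0, 0.0016, 0.0078, 0, 0, 0, 0, 0, 0.0016, 0.0078, 0, 0, 0, 0])

```text
t: 13.98
tcp_pos: [0.542, 0.0191, 0.0487]
tool_rot: [2.427, 1.995, -0.0]
ft_force: [0.5, -1.8, 1.7]
grip_width: 0.0005
```

>>> apply_moves(steps=[0, 0.0016, 0.0078, 0, 0, 0, 0, 0, 0.0016, 0.0078, 0, 0, 0, 0, 0, 0.0016, 0.0078, 0, 0, 0, 0, 0, 0.0016, 0.0078, 0, 0, 0, 0, 0, 0.0016, 0.0078, 0, 0, 0, 0])

```text
t: 14.6
tcp_pos: [0.55, 0.0581, 0.0488]
tool_rot: [2.427, 1.995, 0.0]
ft_force: [0.9, -2.5, 1.4]
grip_width: 0.0003
```

Run:
```python
from h import *
st()
im=get_image('scene');cv2.imwrite('pics/s8.png',cv2.resize(im[130:270,230:430],None,fx=4,fy=4,interpolation=cv2.INTER_CUBIC))
```

```text
14.6 along -0.1959 lat 0.0004 z 0.0488 F -2.3 -1.34 1.4 0.00032440518934727147
```

View pics/s8.png

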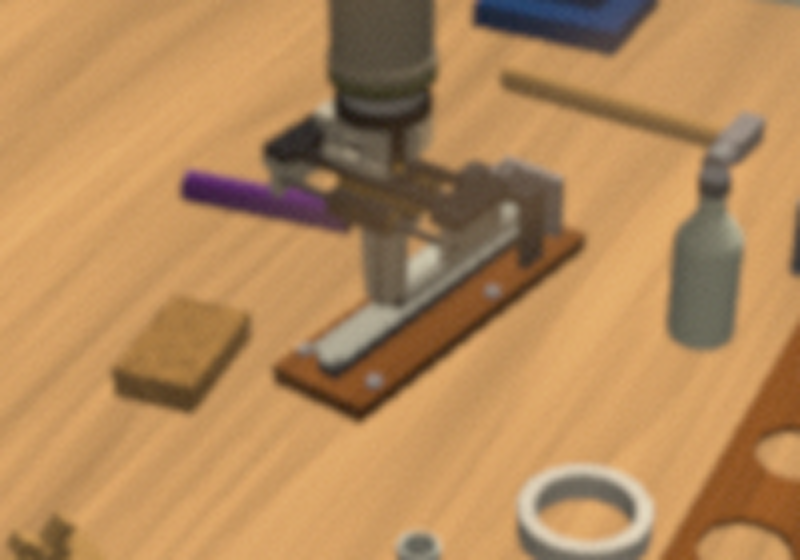

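The tube slides with 2.3 N and its front is going under the bridge. I continue, slower near the stop.

>>> apply_moves(steps=[0, 0.0016, 0.0078, 0, 0, 0, 0, 0, 0.0016, 0.0078, 0, 0, 0, 0, 0, 0.001, 0.0049, 0, 0, 0, 0, 0, 0.0004, 0.002, 0, 0, 0, 0, 0, 0, 0, 0, 0, 0, 0])

```text
t: 15.28
tcp_pos: [0.5544, 0.0805, 0.0487]
tool_rot: [-2.426, -1.995, -0.0]
ft_force: [-0.1, -0.3, 1.1]
grip_width: 0.0004
```

>>> apply_moves(steps=[0, 0.0004, 0.002, 0, 0, 0, 0, 0, 0, 0, 0, 0, 0, 0])

```text
t: 15.52
tcp_pos: [0.5548, 0.0821, 0.0487]
tool_rot: [-2.427, -1.995, 0.0]
ft_force: [0.3, 0.0, 0.1]
grip_width: 0.0009
```

>>> apply_moves(steps=[0, 0.0003, 0.0015, 0, 0, 0, 0, 0, 0, 0, 0, 0, 0, 0])

```text
t: 15.78
tcp_pos: [0.5551, 0.0837, 0.0487]
tool_rot: [-2.427, -1.995, 0.0]
ft_force: [0.1, -0.4, -0.4]
grip_width: 0.0004
```

>>> apply_moves(steps=[0, 0.0004, 0.002, 0, 0, 0, 0, 0, 0, 0, 0, 0, 0, 0])

```text
t: 16.02
tcp_pos: [0.5552, 0.0842, 0.0487]
tool_rot: [2.428, 1.993, -0.003]
ft_force: [-1.6, -4.7, 0.7]
grip_width: 0.0004
```

>>> apply_moves(steps=[0, 0.0004, 0.002, 0, 0, 0, 0, 0, 0, 0, 0, 0, 0, 0])

```text
t: 16.27
tcp_pos: [0.5551, 0.0843, 0.0487]
tool_rot: [2.428, 1.99, -0.007]
ft_force: [-1.9, -10.6, 4.3]
grip_width: 0.0006
```

>>> apply_moves(steps=[0, 0.0004, 0.002, 0, 0, 0, 0, 0, 0, 0, 0, 0, 0, 0])

```text
t: 16.52
tcp_pos: [0.5551, 0.0843, 0.0487]
tool_rot: [2.429, 1.988, -0.011]
ft_force: [-1.9, -15.6, 7.6]
grip_width: 0.0008
```

>>> apply_moves(steps=[0, -0.0012, -0.0058, 0, 0, 0, 0, 0, -0.003, -0.0147, 0, 0, 0, 0, 0, -0.003, -0.0147, 0.01, 0, 0, 0, 0, -0.006, -0.03, 0.05, 0, 0, 0, 0, 0, 0, 0.06, 0, 0, 0, 0, -0.04, 0.05, 0.05, 0, 0, 0, 0, -0.025, 0.05, 0.05, 0, 0, 0, 0, 0, 0.05, 0, 0, 0, 0, 0, 0, 0, 0, 0, 0, 0, 0, 0, 0, 0, 0, 0, 0])

```text
t: 17.77
tcp_pos: [0.4913, 0.1535, 0.249]
tool_rot: [2.427, 1.994, -0.001]
ft_force: [-0.0, -1.2, 0.0]
grip_width: 0.0007
```

Run:
```python
from h import *
st()
w=camera_params('wrist');np.savez('w9.npz',**w);im=get_image('wrist');cv2.imwrite('pics/w9.png',im)
im=get_image('scene');cv2.imwrite('pics/s9.png',cv2.resize(im[130:270,230:430],None,fx=4,fy=4,interpolation=cv2.INTER_CUBIC))
```

```text
17.775 along -0.1143 lat 0.0771 z 0.249 F -1.14 -0.2 0.04 0.0007383965355638809
```

View pics/w9.png

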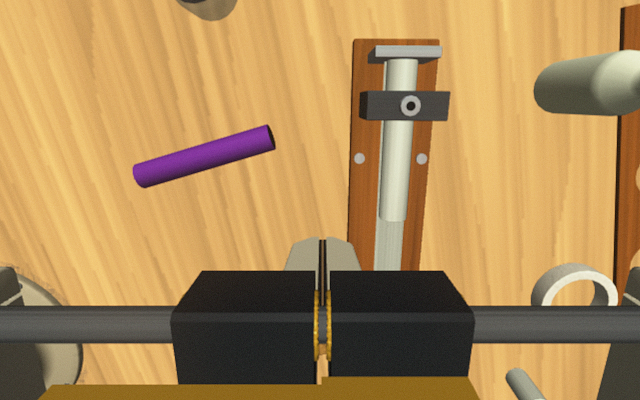

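View pics/s9.png

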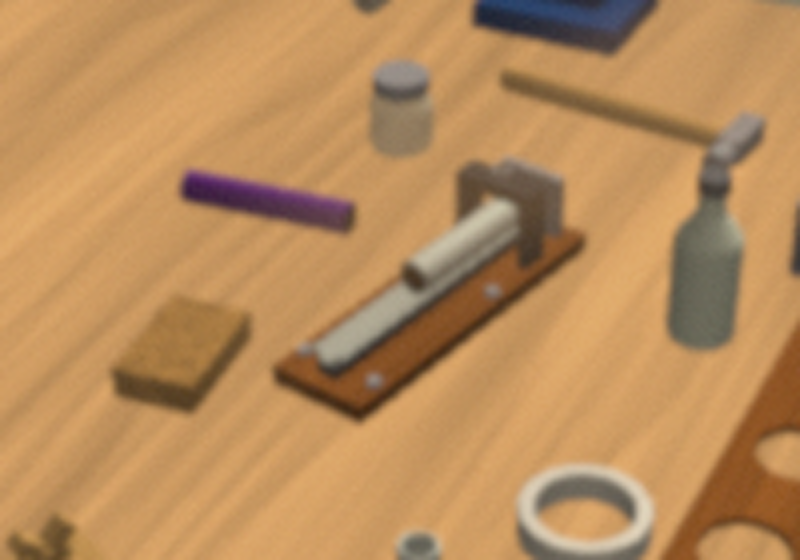

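The tube passes under the bridge, from its rear end at (392,221) up to the stop at (402,58), with the gripper clear of it. A numeric check:

Run:
```python
from h import *
w=dict(np.load('w9.npz'))
for nm,uv,z in [('rear top edge',(393,221.5),.066),('front top',(402,58.5),.066),('stop top front edge',(402,58),.076),('bush',(410.5,105.5),.098)]:
    P=onz(w,uv,z);q=P[:2]-o;print(nm,(q@u).round(4),(q@n).round(4))
im=cv2.imread('pics/w9.png');cv2.imwrite('pics/c9.png',cv2.resize(im[30:130,340:460],None,fx=6,fy=6,interpolation=cv2.INTER_CUBIC))
```

```text
rear top edge -0.159 0.0014
front top 0.0003 0.0029
stop top front edge -0.0004 0.005
bush -0.0414 -0.0003
```

View pics/c9.png

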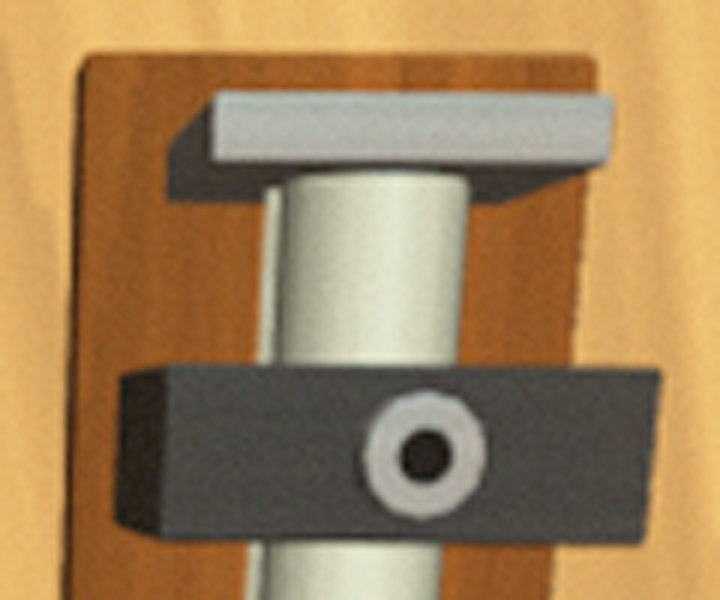

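The front end meets the stop face with no visible gap, and the rear end is 159 mm from it (160 expected). I hand in.

```bash
python3 -c "
from workcell import env
print(env.job_done(),env.state()['t'])"
```

```text
the job is handed in; nothing more can be done
the job is handed in; nothing more can be done
```

The aluminium tube is in the jig's groove, under the bridge and against the steel end stop. I handed the job in at about 18 s of the 51 s limit; it reports no verdict.

- **What I did:** I gripped the tube on its rest and laid it in the groove with its centre about 179 mm before the stop. I let go there, then pushed it home with the shut fingers. It slid with about 2 N.
- **Contact with the stop:** While I pressed, the fingers stopped advancing and the force rose from about 5 to 16 N. I then withdrew.
- **Last picture checks:**
  - The rear end measured 159 mm from the stop face (160 expected).
  - There was no visible gap at the stop.
  - The gripper was clear of the tube.
- **Side reading:** My hand-picked pixels on the tube's axis came out 1.4 mm to one side at the rear and 2.9 mm at the front. I put this down to rough pixel picking, because the close crop shows the tube seated in the groove. I did not measure it again.
- **Other things on the bench:** I touched nothing else on purpose. In the pictures everything near the jig stayed in place. I did not re-measure the other things.

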